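Roll the charger to the end stop and pack it

ROBOT

A 7-joint arm with a two-finger parallel gripper is mounted at the origin on a cart in front of the work surface, level with it; the furniture and walls round the work are solid. World frame = base frame: x ahead of the robot, y to its left, z up, the work surface at z = 0. Lengths are in m, angles in rad, forces in N, time in s.
With the tool pointing down it reaches from about 0.4 to 0.85 m from the base axis. Payload 10.4 kg.
Tool frame: the origin (TCP) lies where the fingers leave the gripper's body, on its centre line; the fingertips stand 73 mm ahead of it and the grasp point (between the pads) lies 54 mm ahead of it; z points along the fingers, y is the line along which they close (so a half turn about z gives the same grasp; the last joint's range is limited). The gripper opens to 85 mm and grips with 20 to 120 N. Pads are 22 mm wide; open, the fingers measure 114 mm over their backs; the gripper's body (76 mm by 85 mm) begins 54 mm behind the grasp point. The pads swing forward as they close: fully open they stand 13 mm farther back than shut.
Start: joints at [-1.355, 0.332, -0.065, 1.46, 0.022, 1.35, -0.088], TCP at [0.148, 0.607, 0.304] pointing down, gripper open.
Joint ranges: [-2.6, 2.6], [-0.5, 2.12], [-1.47, 1.34], [0.16, 2.42], [-1.27, 4.41], [0.06, 2.06], [-2.6, 2.6]. Speed limits (rad/s): [2.22, 2.22, 2.79, 2.79, 3.14, 3.14, 3.14].

INTERFACE

Orientations are given as a unit quaternion [x, y, z, w].
In Python, from workcell import manip, camera gives the robot as it stands. The module is installed in compiled form; this text tells all that it offers.
- The arm moves only by the shell command python3 -m creep 'ROWS' [OPENING] [FORCE]. ROWS is JSON, a list of rows, each a list of 2 entries, a list of its own where there are three numbers: the shift along the tool's x, y, z in mm, then the turn about the tool's z in rad. In form: [[[tx, ty, tz], twist], ...]. A call has 1 to 5 rows; each row is the pose to reach, as a shift and turn from the pose commanded when the call began, along the tool's axes at that moment; what a row does not reach only later rows make up. A row lasts 1/12 s, in which the tool goes at most 41.7 mm and 7.16 degrees, less where a joint would pass 70% of its speed; a pose out of reach is approached as far as the arm can. A call with a gripper value outside its range is refused whole. OPENING is the opening, from 0 (shut) to 1 (fully open), set as the call begins (- or left out, the last holds). The fingers move at their own pace and stop on an object; FORCE is the grip in N (left out, the last holds). Time passes only in rows, so rows that repeat a pose let the fingers close. It gives the time, the measured TCP pose, the force, the opening and the grip force at its end, in the units of the state.
- manip.get_obs(): the state, without advancing time (a new reading comes with each control period).
- camera(name): name is "side" or "top"; returns a dict with "pixels" (384x512x3 uint8, red, green, blue), "z_map" (384x512 float32, m along the optical axis (not along the pixel's ray), 0 where there is no reading), "fx", "fy", "cx", "cy" (pixels), "distortion" ([k1, k2, p1, p2, k3] as OpenCV has them; the pictures are not rectified), "extrinsics" (4x4, takes a point from world to camera coordinates). Camera axes: x right, y down, z forward; pixel columns grow to the right and rows downward; lengths in m; the calibration is good to about 2 mm. A picture is of the moment at which its call begins.
- manip.hand_in(): hands the job in; it is judged then, once.
The state is a dict: "clock": time; "joint_pos": joint angles; "joint_velocities": joint speeds; "tau": joint torques, N m; "position": TCP position; "ee_rot": TCP orientation; "ft_force": force on the tool from outside, world axes, zero at the start; "torque": the same for the moment, N m; "grip_width": opening from 0.0 (shut) to 1.0 (fully open); "grasp_force": force on a finger pad.
Only numpy, scipy, OpenCV 4.12 (cv2) and the standard library are available. Lean on these libraries where they do the work, as an engineer would, in place of code of your own. Each camera call takes 0.05 s, during which the arm holds its last target. There are 200 camera calls.

TASK

Roll the black power brick gently along the free rollers, without lifting it, until it rests squarely against the end stop. Then lift it off there and set it down, without dropping it, flat inside the shallow carrier tray, lengthwise between the tray's raised edges. Leave the mug, the tape roll and the tin where they are.

Things in the scene. Friction and masses are not known exactly. Their poses are not given: they have to be found in the camera images.
- brick_centre (a point): Centre (half-way up) of the black laptop power brick, a loose block 115 mm long (its x), 50 mm wide (its y) and 32 mm high (its z), 0.17 to 0.34 kg. It starts lying flat on the rollers with its length along the lane.
- roller_lane: Fixed aluminium roller lane, 370 x 88 mm, on short legs; origin on the worktop under its centre, x along it to the end stop, z up. Thirteen level steel rollers, 18 mm thick, lie across it 25 mm apart (x = -163 to 137 mm), tops 70 mm above the worktop. They turn almost without drag: a pushed brick coasts.
- lips_end (a point): Point mid-way across the lane, at roller-top height, where the two guide lips end (lane x = 40 mm). Before it, lips 39 to 43 mm either side of the middle rise 6 mm over the rollers; from it to the stop there are only side rails, 38 to 44 mm out, tops 4 mm below the roller tops, so fingers can reach down beside the brick.
- stop_face (a point): Point on the end stop's brick-facing surface, mid-width, at the height of the roller tops; same axes as the lane (x into the stop). The stop is an upright aluminium plate 88 mm wide with a rubber pad, its top 25 mm above the roller tops. A brick home against it has its centre 57 mm before this point (x = -57 mm) and 16 mm above it.
- tray_floor (a point): Inner-floor centre of the fixed shallow grey carrier tray: x along its length, y across, z up. Inside 133 x 68 mm, floor 7 mm above the worktop (it stands on the cutting mat), raised edge 9 mm above the floor and 5 mm thick; the middle 67 mm of each long edge is cut away for fingers. A brick set in it has its centre 16 mm above this point, either way round.
- mug: White mug, 82 mm across, 92 mm high, handle on one side; bystander. Origin under it near its middle.
- tape: Roll of black tape lying flat, 72 mm across, 17 mm high; bystander. Origin under its centre.
- tin: Shut flat pale metal tin with a dark green lid panel, 65 x 98 x 25 mm; bystander. Origin under its centre.
Not all that is in view belongs to the job. There is more than one size of the part that bears brick_centre; the job needs the larger. Of the things that look like the part that bears tray_floor, the larger one is meant.

How it is judged:
On the way, in this order (a step that is already met when the one before it is completed fails the run):
1. the brick rolls along the middle of the lane, resting on the rollers (x of brick_centre in the frame of stop_face between -0.16 and -0.085 m and z of brick_centre in the frame of stop_face between 0.01 and 0.021 m and y of brick_centre in the frame of stop_face between -0.03 and 0.03 m).
2. the brick rests on the rollers squarely against the end stop (x of brick_centre in the frame of stop_face above -0.064 m and angle between the x axis of brick_centre and the x axis of stop_face, either way round below 0.14 rad and linear speed of brick below 0.03 m/s and z of brick_centre in the frame of stop_face between 0.01 and 0.021 m and y of brick_centre in the frame of stop_face between -0.03 and 0.03 m), for 0.2 s.
3. the brick is lifted off the rollers (z of brick_centre in the frame of stop_face above 0.04 m).
At the end, for the whole second after the job is handed in: The brick lies flat and upright on the tray's inner floor, within 12 mm of the tray's centre along and across, lengthwise to within 0.2 rad (either way round), at rest and released (x of brick_centre in the frame of tray_floor between -0.012 and 0.012 m and y of brick_centre in the frame of tray_floor between -0.012 and 0.012 m and z of brick_centre in the frame of tray_floor between 0.012 and 0.019 m and angle between the x axis of brick_centre and the x axis of tray_floor, either way round below 0.2 rad and angle between brick_centre's own z axis and vertical below 0.06 rad and linear speed of brick below 0.02 m/s and contact force between brick and the fingers below 0.1 N); the robot touches nothing.
It fails at once if the brick is lifted off the rollers before the end stop (x of brick_centre in the frame of stop_face between -0.34 and -0.085 m and y of brick_centre in the frame of stop_face between -0.08 and 0.08 m and z of brick_centre in the frame of stop_face between 0.028 and 0.066 m).
It fails at once if the brick is shot along the rollers (faster than 0.5 m/s) (x of brick_centre in the frame of stop_face between -0.34 and -0.05 m and z of brick_centre in the frame of stop_face between 0.01 and 0.021 m and y of brick_centre in the frame of stop_face between -0.03 and 0.03 m and linear speed of brick above 0.5 m/s).
It fails at once if the brick is dropped into the tray (faster than 0.5 m/s close over it) (horizontal distance between brick_centre and tray_floor below 0.05 m and z of brick_centre in the frame of tray_floor below 0.04 m and linear speed of brick above 0.5 m/s).
It fails at once if the mug, the tape roll or the tin is moved by more than 20 mm (distance of any of mug, tape, tin from where it was at the start of the episode above 0.02 m).
It also fails if it takes over 59 s, if anything falls off the work surface, if the arm or the gripper's body presses on something with over 40 N, if the wrist force passes 120 N, or if a joint passes its speed limit or range.

## Working session

There is one attempt and no reset: what is moved stays moved. The work goes in short steps, Python scripts to look and compute and a shell command to move; the robot and the scene stay as the last step left them, time stands still between calls to the robot, and variables do not carry over. Pictures are saved under pics/ and viewed, at most 13 in all, crops included, and the job is handed in when it is done.

```bash
mkdir -p pics
cat > h.py <<'E'
import numpy as np, cv2
from workcell import manip, camera
def snap(n):
    c=camera(n); c['K']=np.array([[c['fx'],0,c['cx']],[0,c['fy'],c['cy']],[0,0,1.]]); c['d']=np.array(c['distortion'],float); c['E']=np.array(c['extrinsics']); return c
def ray(c,uv):
    p=cv2.undistortPoints(np.array(uv,float).reshape(-1,1,2),c['K'],c['d']).reshape(-1,2)
    R=c['E'][:3,:3]; t=c['E'][:3,3]
    return -R.T@t, np.c_[p,np.ones(len(p))]@R   # scale = z depth
def plane(c,uv,z):
    o,d=ray(c,uv); return o+d*((z-o[2])/d[:,2])[:,None]
def cloud(c):
    h,w=c['z_map'].shape; u,v=np.meshgrid(np.arange(w),np.arange(h))
    o,d=ray(c,np.stack([u,v],-1).reshape(-1,2)); return (o+d*c['z_map'].reshape(-1,1)).reshape(h,w,3)
E
python3 - <<'E'
from h import *
for n in('top','side'):
    c=snap(n); cv2.imwrite(f'pics/{n}0.png',cv2.resize(c['pixels'][:,:,::-1],(768,576)))
    o,d=ray(c,[[c['cx'],c['cy']]]); print(n,o,d,c['fx'])
o=manip.get_obs();print(o['clock'],o['position'],o['ee_rot'],o['ft_force'])
E
```

```text
top [0.46714311 0.26986881 1.47304965] [[ 0.07890269 -0.00943997 -0.99683763]] 450.1034812135127
side [ 1.42881756 -0.02582352  0.61240967] [[-0.82113549  0.26338674 -0.50632394]] 348.64540804786503
0.1 [0.14776974 0.60702811 0.303202  ] [ 1.19112927e-01  9.92880513e-01 -6.28262876e-04 -5.19758188e-05] [ 0.72978215  1.04020849 -0.3149382 ]
```

View pics/top0.png

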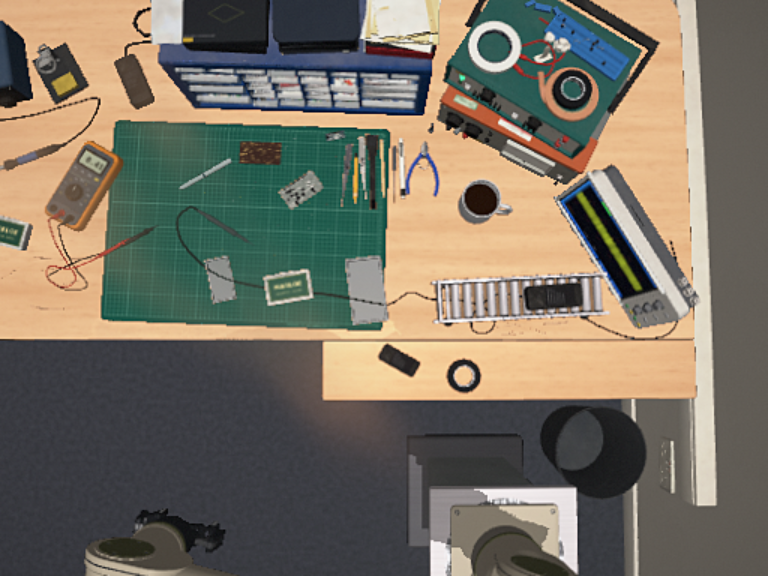

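View pics/side0.png

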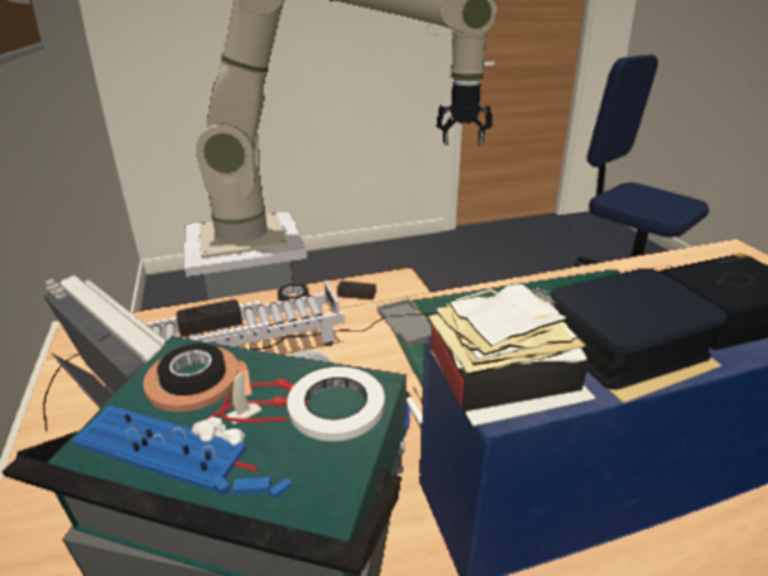

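Top view (768 px scale): black brick on the lane at (552,297); the lane runs from (605,295) to the end stop at left (437,300). The larger tray is at (366,290), the smaller one at (219,280). The small decoy brick is at (399,359), tape at (463,376), mug at (480,201) and tin at (289,287). The side view confirms the stop plate at (330,310).

Run:
```python
from h import *
c=snap('top'); P=cloud(c); im=c['pixels']
cv2.imwrite('pics/crop0.png',cv2.resize(im[150:270,210:420,::-1],(798,456),interpolation=cv2.INTER_CUBIC))
def rect(m,z,name):
    m=cv2.morphologyEx(m.astype(np.uint8),cv2.MORPH_OPEN,np.ones((3,3)))
    cs,_=cv2.findContours(m,cv2.RETR_EXTERNAL,cv2.CHAIN_APPROX_NONE); k=max(cs,key=cv2.contourArea)
    w=plane(c,k.reshape(-1,2),z)[:,:2]*1000
    r=cv2.minAreaRect(w.astype(np.float32)); b=cv2.boxPoints(r); print(name,np.round(r[0],1),np.round(r[1],1),round(r[2],1),len(k)); return k
z=P[:,:,2]; g=im.max(2).astype(int); sat=g-im.min(2)
roi=np.zeros(z.shape,bool); roi[175:220,285:410]=1
rect(roi&(z>.09)&(g<75),.102,'brick top z')
rect(roi&(g<70)&(z>.06),.102,'brick dark')
rect(roi&(z>.045)&(z<.13),.07,'lane')
r2=np.zeros(z.shape,bool); r2[165:222,225:262]=1
rect(r2&(sat<25)&(g>90),.016,'tray grey'); rect(r2&(z>.004)&(z<.03)&(sat<25),.016,'tray z')
for v in (190,195,198,202): print(v,[(u,int(P[v,u,2]*1000)) for u in range(286,302)])
k=roi&(z>.078)&(np.arange(512)[None]<310); print('stop',np.round(P[k].mean(0),4),np.round(P[k].min(0),4),np.round(P[k].max(0),4),k.sum())
```

```text
brick top z [556.8 -90.1] [ 48.2 116.5] 4.6 98
brick dark [556.7 -88.6] [ 48.  119.3] 4.4 99
lane [ 558.7 -103.4] [ 88.5 144.1] 3.0 240
tray grey [577.6 294.5] [144.9  79.6] 6.7 145
tray z [577.7 295.5] [145.1  76.7] 7.2 199
190 [(286, 0), (287, -2), (288, -1), (289, 0), (290, 64), (291, 95), (292, 99), (293, 15), (294, 17), (295, 19), (296, 20), (297, 25), (298, 25), (299, 12), (300, 65), (301, 71)]
195 [(286, 1), (287, 5), (288, -2), (289, 0), (290, 55), (291, 82), (292, 99), (293, 90), (294, 92), (295, 1), (296, -2), (297, 27), (298, 19), (299, 2), (300, 60), (301, 65)]
198 [(286, 5), (287, 1), (288, -1), (289, 2), (290, 3), (291, 73), (292, 89), (293, 89), (294, 89), (295, 0), (296, 0), (297, 26), (298, 23), (299, 6), (300, 0), (301, 64)]
202 [(286, 3), (287, 0), (288, -2), (289, 1), (290, 1), (291, 63), (292, 97), (293, 91), (294, 89), (295, 1), (296, 8), (297, 26), (298, 25), (299, 3), (300, 3), (301, 65)]
stop [0.5441 0.1469 0.1263] [0.4671 0.1393 0.0788] [0.5889 0.2699 1.473 ] 85
```

View pics/crop0.png

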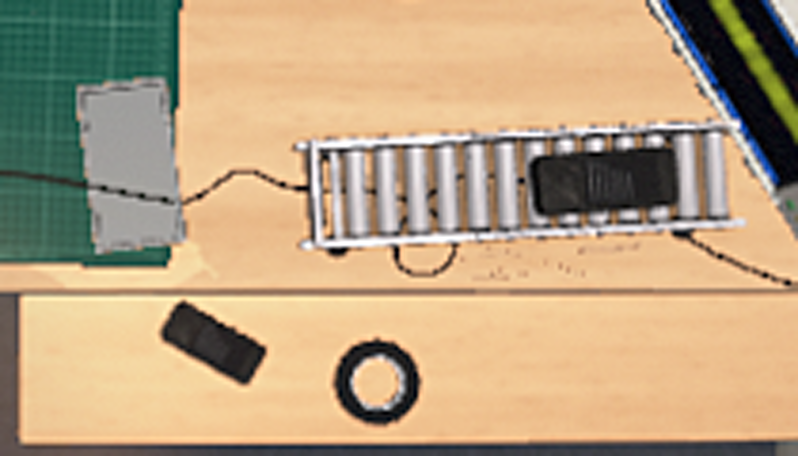

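```bash
cat >> h.py <<'E'
def go(x,y,z,yaw=None):
    """shift (mm, tool axes) and twist to reach TCP xyz [m], tool-y at world angle yaw [deg]"""
    from scipy.spatial.transform import Rotation as R
    o=manip.get_obs(); r=R.from_quat(o['ee_rot']); p=np.array(o['position'])
    s=r.inv().apply(np.array([x,y,z])-p)*1000
    m=r.as_matrix(); a=np.degrees(np.arctan2(m[1,1],m[0,1])); tw=0
    if yaw is not None: tw=-np.radians((yaw-a+180)%360-180)
    print('t',round(o['clock'],2),'at',np.round(p,4),'yaw',round(a,1),'shift',np.round(s,1),'twist',round(tw,3))
E
python3 - <<'E'
from h import *
c=snap('top'); im=c['pixels']; g=im.max(2).astype(int); sat=g-im.min(2)
m=((sat<30)&(g>90)|(g<70)).astype(np.uint8); m[:183]=0;m[217:]=0;m[:,:288]=0;m[:,398:]=0
# rails: per column top & bottom edge of mask
T=[];B=[]
for u in range(300,390):
    v=np.flatnonzero(m[:,u]); 
    if len(v): T.append((u,v[0]));B.append((u,v[-1]))
for n,Q in(('far',T),('near',B)):
    w=plane(c,Q,.066); l=cv2.fitLine(w[:,:2].astype(np.float32),cv2.DIST_HUBER,0,.01,.01).ravel(); print(n,l,np.degrees(np.arctan2(l[3],l[2])))
P=cloud(c)
k=np.zeros(m.shape,bool);k[186:216,288:298]=1
k&=(P[:,:,2]>.08)&(P[:,:,2]<.11)&(sat<40); v,u=np.nonzero(k)
for col in (u.min(),u.max()): print(col)
for r in sorted(set(v)): 
    q=u[v==r]; print(r,np.round(plane(c,[[q.min()-.5,r],[q.max()+.5,r]],.095)[:,:2].ravel()*1000))
go(.50,.30,.30,40)
E
```

```text
far [ 0.04511465 -0.99898183  0.5985746  -0.0229891 ] -2.199444
near [ 0.05012314 -0.99874306  0.5128877  -0.01481623] -1.6546925
291
294
187 [589. 150. 589. 144.]
188 [586. 150. 586. 144.]
189 [583. 150. 583. 144.]
190 [580. 150. 580. 144.]
191 [577. 150. 577. 144.]
192 [573. 150. 573. 141.]
193 [570. 150. 570. 141.]
194 [567. 150. 567. 138.]
195 [564. 151. 564. 138.]
196 [561. 151. 561. 138.]
197 [558. 151. 558. 138.]
198 [555. 148. 555. 138.]
199 [552. 151. 552. 138.]
200 [549. 148. 549. 138.]
201 [546. 148. 546. 138.]
202 [543. 148. 543. 138.]
203 [540. 148. 540. 138.]
204 [537. 148. 537. 138.]
205 [533. 148. 533. 138.]
206 [530. 148. 530. 138.]
207 [527. 148. 527. 139.]
208 [524. 148. 524. 139.]
209 [521. 148. 521. 139.]
210 [518. 148. 518. 139.]
211 [515. 148. 515. 139.]
212 [512. 148. 512. 139.]
213 [509. 148. 509. 139.]
214 [506. 148. 506. 139.]
t 0.2 at [0.1478 0.6071 0.3034] yaw 76.3 shift [-414.8 -215.1    3.6] twist 0.634
```

```bash
python3 -m creep '[[[-83,-43,0],0.12],[[-166,-86,0],0.24],[[-249,-129,0],0.36],[[-332,-172,0],0.48],[[-415,-215,0],0.6]]' 0.4 20; python3 -m creep '[[[0,0,0],0],[[0,0,0],0]]'
python3 - <<'E'
from h import *
go(.50,.30,.30,40);go(.5635,-.18,.25,2.7)
E
```

```text
clock: 0.62
position: [0.3061, 0.4688, 0.3039]
ee_rot: [0.41, 0.912, 0.0, -0.0]
ft_force: [0.7, 1.2, -0.6]
grip_width: 0.398
grasp_force: 0.0
clock: 0.78
position: [0.3072, 0.4686, 0.3041]
ee_rot: [0.41, 0.912, 0.0, 0.0]
ft_force: [-0.1, 1.0, 1.0]
grip_width: 0.399
grasp_force: 0.0
t 0.78 at [0.3072 0.4686 0.3041] yaw 41.7 shift [-254.1   32.1    4.3] twist 0.029
t 0.78 at [0.3072 0.4686 0.3041] yaw 41.7 shift [-654.9 -239.5   54.3] twist 0.68
```

```bash
python3 -m creep '[[[-40,5,0],0],[[-80,10,0],0],[[-120,15,0],0],[[-160,20,0],0],[[-200,25,0],0]]' >/dev/null; python3 -m creep '[[[-40,-20,0],0],[[-75,-42,0],0],[[-110,-64,0],0],[[-145,-86,0],0],[[-180,-108,0],0]]'
python3 - <<'E'
from h import *
go(.5635,-.18,.25,2.7)
E
```

```text
clock: 1.62
position: [0.4965, 0.1336, 0.3038]
ee_rot: [0.406, 0.914, 0.0, -0.0]
ft_force: [0.9, -0.2, 0.5]
grip_width: 0.401
grasp_force: 0.0
t 1.62 at [0.4965 0.1336 0.3038] yaw 42.1 shift [-277.5 -160.7   53.7] twist 0.688
```

```bash
python3 -m creep '[[[-35,-20,0],0.1],[[-70,-40,0],0.2],[[-105,-60,0],0.3],[[-139,-80,0],0.4],[[-173,-100,0],0.5]]' >/dev/null;  python3 -m creep '[[[0,0,0],0],[[0,0,0],0]]'
python3 - <<'E'
from h import *
go(.5635,-.18,.25,2.7)
E
```

```text
clock: 2.2
position: [0.5383, -0.0626, 0.3038]
ee_rot: [0.621, 0.784, -0.0, 0.0]
ft_force: [-0.0, 0.7, -1.0]
grip_width: 0.4
grasp_force: 0.0
t 2.2 at [ 0.5383 -0.0626  0.3038] yaw 13.2 shift [-120.    -2.3   53.8] twist 0.183
```

```bash
python3 -m creep '[[[-40,0,0],0.1],[[-80,-1,0],0.183],[[-120,-2,20],0.183],[[-120,-2,54],0.183],[[-120,-2,54],0.183]]' >/dev/null;  python3 -m creep '[[[0,0,0],0],[[0,0,0],0]]'
python3 - <<'E'
from h import *
go(.5635,-.18,.15,2.7)
for n in('top','side'):
    c=snap(n); cv2.imwrite(f'pics/{n}1.png',cv2.resize(c['pixels'][140:240,260:460,::-1] if n=='top' else c['pixels'][150:290,50:290,::-1],(800,400 if n=='top' else 467),interpolation=cv2.INTER_CUBIC))
E
```

```text
clock: 2.78
position: [0.5647, -0.1763, 0.2509]
ee_rot: [0.688, 0.726, 0.001, -0.0]
ft_force: [0.1, 0.3, -0.6]
grip_width: 0.403
grasp_force: 0.0
t 2.78 at [ 0.5647 -0.1763  0.2509] yaw 3.0 shift [ -3.7  -1.5 100.9] twist 0.006
```

View pics/top1.png

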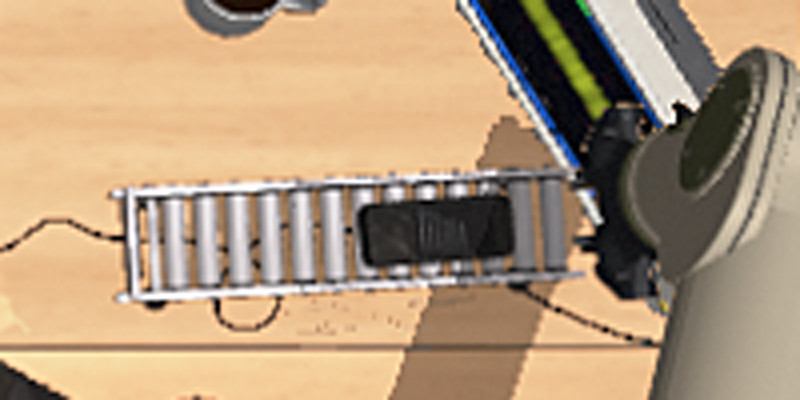

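View pics/side1.png

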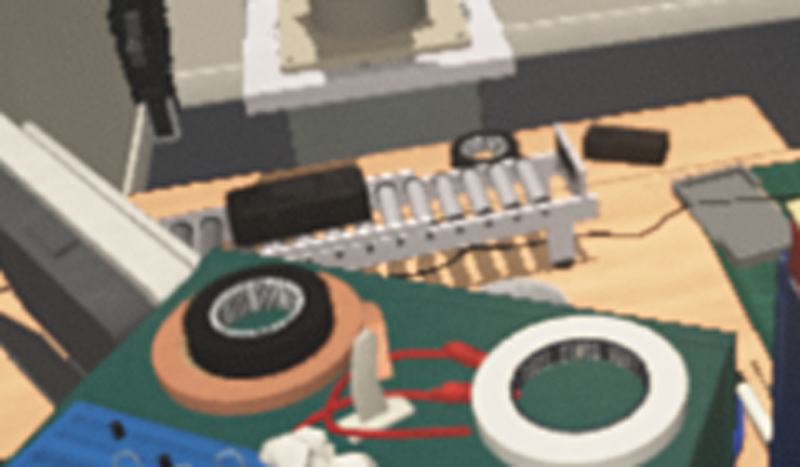

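The brick still lies on the rollers. In top1 its ends are at columns 358 and 513, and the gripper hangs behind it near the scope corner (590,200). I'm checking scope clearance before going down.

Run:
```python
from h import *
for n in('top','side'):
    P=cloud(snap(n)).reshape(-1,3)
    for y0 in (-.26,-.24,-.22,-.20,-.18,-.16):
        s=P[(P[:,1]>y0)&(P[:,1]<y0+.02)&(P[:,0]>.6)&(P[:,0]<.70)&(P[:,2]>.11)&(P[:,2]<.24)]
        if len(s): print(n,y0,len(s),'minx',s[:,0].min().round(3),'zmax',s[:,2].max().round(3), 'zs of minx',s[s[:,0].argmin()].round(3))
```

```text
top -0.26 120 minx 0.632 zmax 0.198 zs of minx [ 0.632 -0.241  0.194]
top -0.24 169 minx 0.622 zmax 0.203 zs of minx [ 0.622 -0.231  0.157]
top -0.22 230 minx 0.642 zmax 0.204 zs of minx [ 0.642 -0.212  0.118]
top -0.2 156 minx 0.604 zmax 0.237 zs of minx [ 0.604 -0.18   0.237]
top -0.18 23 minx 0.601 zmax 0.24 zs of minx [ 0.601 -0.174  0.238]
side -0.26 185 minx 0.601 zmax 0.198 zs of minx [ 0.601 -0.25   0.195]
side -0.24 148 minx 0.627 zmax 0.197 zs of minx [ 0.627 -0.239  0.197]
side -0.22 79 minx 0.652 zmax 0.197 zs of minx [ 0.652 -0.22   0.197]
side -0.2 28 minx 0.601 zmax 0.239 zs of minx [ 0.601 -0.18   0.217]
side -0.18 38 minx 0.605 zmax 0.24 zs of minx [ 0.605 -0.171  0.234]
```

```bash
python3 -m creep '[[[0,-1,30],0],[[0,-1,60],0],[[0,-1,85],0],[[0,-1,100],0],[[0,-1,100],0]]'; python3 -m creep '[[[0,0,0],0]]'
python3 - <<'E'
from h import *
go(.5635,-.18,.15,2.7)
E
```

```text
clock: 3.4
position: [0.5616, -0.1776, 0.1474]
ee_rot: [0.689, 0.725, -0.001, -0.002]
ft_force: [-0.1, 0.3, -0.4]
grip_width: 0.398
grasp_force: 0.0
clock: 3.48
position: [0.5629, -0.1785, 0.1504]
ee_rot: [0.689, 0.724, 0.0, -0.0]
ft_force: [-0.6, 0.2, 0.9]
grip_width: 0.403
grasp_force: 0.0
t 3.48 at [ 0.5629 -0.1785  0.1504] yaw 2.8 shift [-1.5  0.5  0.4] twist 0.002
```

```bash
python3 -m creep '[[[4,0,0],0],[[8,0,0],0],[[12,0,0],0],[[16,0,0],0],[[20,0,0],0]]'|grep -E 'pos|ft'; python3 -m creep '[[[5,0,0],0],[[10,0,0],0],[[15,0,0],0],[[20,0,0],0],[[25,0,0],0]]'|grep -E 'pos|ft';python3 -m creep '[[[5,0,0],0],[[10,0,0],0],[[15,0,0],0],[[20,0,0],0],[[25,0,0],0]]'|grep -E 'pos|ft'
python3 - <<'E'
from h import *
c=snap('top'); cv2.imwrite('pics/top2.png',cv2.resize(c['pixels'][140:240,260:460,::-1],(800,400)))
E
```

```text
position: [0.562, -0.1582, 0.1504]
ft_force: [0.4, -1.3, -0.4]
position: [0.5605, -0.1333, 0.1499]
ft_force: [0.1, -0.2, 0.5]
position: [0.5593, -0.1084, 0.1499]
ft_force: [-0.3, -1.3, 0.4]
```

View pics/top2.png

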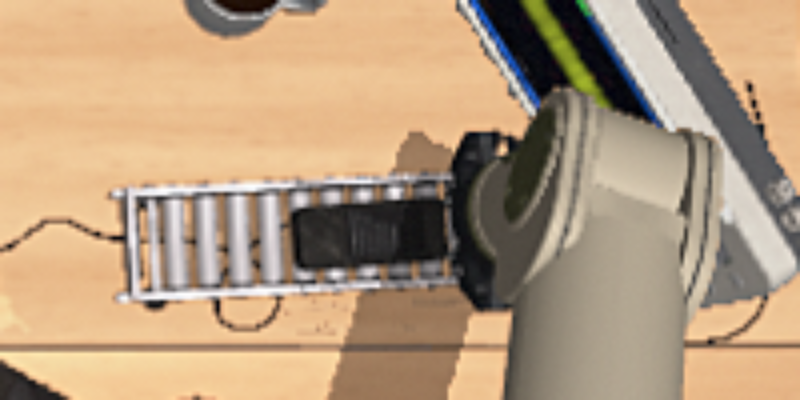

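The brick is rolling ahead of the fingers, square in the lane, with its front edge now at column 292 and the stop at 140. I'll keep pushing.

```bash
for i in 1; do python3 -m creep '[[[5,0,0],0],[[10,0,0],0],[[15,0,0],0],[[20,0,0],0],[[25,0,0],0]]'|grep -E 'pos|ft'; done; python3 -m creep '[[[5,0,0],0],[[10,0,0],0],[[15,0,0],0],[[20,0,0],0],[[25,0,0],0]]'|grep -E 'pos|ft'; python3 -m creep '[[[5,0,0],0],[[10,0,0],0],[[15,0,0],0],[[20,0,0],0],[[25,0,0],0]]'|grep -E 'pos|ft'; python3 -m creep '[[[4,0,0],0],[[8,0,0],0],[[12,0,0],0],[[16,0,0],0],[[20,0,0],0]]'|grep -E 'pos|ft'
python3 - <<'E'
from h import *
c=snap('top'); cv2.imwrite('pics/top3.png',cv2.resize(c['pixels'][140:240,260:460,::-1],(800,400)))
E
```

```text
position: [0.558, -0.0834, 0.1499]
ft_force: [0.1, 0.2, 0.0]
position: [0.5568, -0.0585, 0.1499]
ft_force: [-0.2, 0.4, 0.2]
position: [0.5556, -0.0335, 0.1499]
ft_force: [-0.5, -0.4, -0.4]
position: [0.5546, -0.0137, 0.1499]
ft_force: [-0.3, 0.7, -0.2]
```

View pics/top3.png

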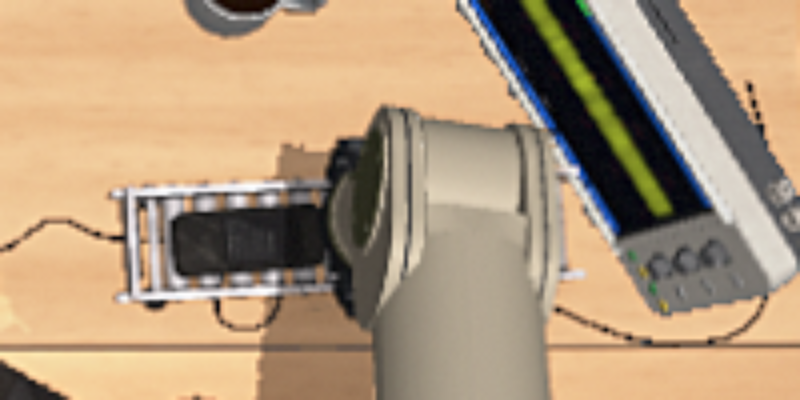

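Brick's front edge is at column 170 and the stop face near 143, so about 20–25 mm remains. I'll go slower.

```bash
python3 -m creep '[[[3,0,0],0],[[6,0,0],0],[[9,0,0],0],[[12,0,0],0],[[15,0,0],0]]'|grep -E 'pos|ft'; python3 -m creep '[[[2,0,0],0],[[4,0,0],0],[[6,0,0],0],[[8,0,0],0],[[10,0,0],0]]'|grep -E 'pos|ft'; python3 -m creep '[[[1,0,0],0],[[2,0,0],0],[[3,0,0],0],[[3,0,0],0],[[3,0,0],0]]'|grep -E 'pos|ft'
```

```text
position: [0.5539, 0.0013, 0.1499]
ft_force: [0.4, 0.4, 1.2]
position: [0.5533, 0.0107, 0.1498]
ft_force: [-2.3, -9.5, 0.5]
position: [0.5529, 0.011, 0.1499]
ft_force: [-2.8, -10.2, 2.0]
```

The brick is pressed against the stop at about 10 N. I'll ease off, back away and rise to look.

```bash
python3 -m creep '[[[-1,0,0],0],[[-2,0,0],0],[[-4,0,0],0],[[-10,0,0],0],[[-20,0,0],0]]'|grep -E 'pos|ft'; python3 -m creep '[[[-10,0,-20],0],[[-20,0,-50],0],[[-40,0,-70],0],[[-70,0,-70],0],[[-100,0,-70],0]]' 1|grep -E 'pos|ft'; python3 -m creep '[[[-20,0,0],0],[[-20,0,0],0]]' |grep pos
python3 - <<'E'
from h import *
c=snap('top'); P=cloud(c); im=c['pixels']; z=P[:,:,2]; g=im.max(2).astype(int)
roi=np.zeros(z.shape,bool); roi[180:220,288:350]=1
m=cv2.morphologyEx((roi&(g<75)&(z>.085)&(z<.12)).astype(np.uint8),cv2.MORPH_OPEN,np.ones((3,3)))
cs,_=cv2.findContours(m,0,cv2.CHAIN_APPROX_NONE); k=max(cs,key=cv2.contourArea)
r=cv2.minAreaRect((plane(c,k.reshape(-1,2),.102)[:,:2]*1000).astype(np.float32)); print(r)
cv2.imwrite('pics/top4.png',cv2.resize(im[150:230,270:390,::-1],(780,520),interpolation=cv2.INTER_CUBIC))
go(r[0][0]/1000,r[0][1]/1000,.22,2.8)
E
```

```text
position: [0.5544, -0.0052, 0.1499]
ft_force: [0.7, 0.1, 0.4]
position: [0.5599, -0.1071, 0.2215]
ft_force: [0.2, 0.1, -0.9]
position: [0.5593, -0.1319, 0.2204]
((548.3226318359375, 81.06158447265625), (47.75825119018555, 115.87317657470703), 3.950909376144409)
t 8.8 at [ 0.5596 -0.1293  0.2201] yaw 2.5 shift [ 2.106e+02 -2.000e+00 -1.000e-01] twist -0.005
```

View pics/top4.png

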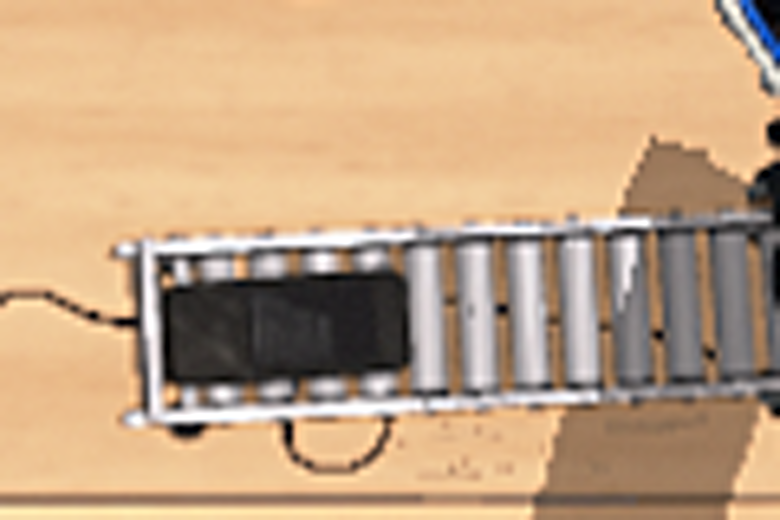

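The brick rests squarely against the stop (front edge at column 163, plate at 150). Its centre is at (0.548, 0.081). Moving above it.

```bash
python3 -m creep '[[[40,0,0],0],[[80,-1,0],0],[[120,-2,0],0],[[160,-2,0],0],[[200,-2,0],0]]' 1 >/dev/null; python3 -m creep '[[[10,0,0],0],[[10,0,0],0],[[10,0,0],0]]' |grep -E 'pos|grip'
python3 - <<'E'
from h import *
go(.5485,.080,.145,3)
E
```

```text
position: [0.5476, 0.0848, 0.2198]
grip_width: 0.999
t 9.47 at [0.5476 0.0848 0.2198] yaw 3.0 shift [-4.8  0.7 74.8] twist -0.001
```

```bash
python3 -m creep '[[[-2,0,15],0],[[-4,1,30],0],[[-4,1,45],0],[[-4,1,60],0],[[-4,1,74],0]]' |grep -E 'pos|ft'; python3 -m creep '[[[0,0,0],0],[[0,0,0],0],[[0,0,0],0],[[0,0,0],0],[[0,0,0],0]]' 0 50; python3 -m creep '[[[0,0,0],0],[[0,0,0],0],[[0,0,0],0]]'
```

```text
position: [0.549, 0.078, 0.1452]
ft_force: [-0.4, 0.7, -0.3]
clock: 10.3
position: [0.5497, 0.0792, 0.1471]
ee_rot: [0.69, 0.724, 0.001, 0.001]
ft_force: [-0.7, -2.4, 6.0]
grip_width: 0.577
grasp_force: 52.4
clock: 10.55
position: [0.5497, 0.0792, 0.1471]
ee_rot: [0.69, 0.724, 0.001, 0.001]
ft_force: [-2.6, -2.8, 7.0]
grip_width: 0.58
grasp_force: 52.6
```

```bash
python3 -m creep '[[[0,0,-5],0],[[0,0,-12],0],[[0,0,-25],0],[[0,0,-45],0],[[0,0,-65],0]]' |grep -E 'pos|ft|grip'; python3 -m creep '[[[0,0,-20],0],[[0,0,-40],0],[[0,0,-40],0],[[0,0,-40],0]]'
python3 - <<'E'
from h import *
go(.5777,.295,.25,97)
c=snap('side'); cv2.imwrite('pics/side5.png',cv2.resize(c['pixels'][120:290,50:290,::-1],(800,567),interpolation=cv2.INTER_CUBIC))
E
```

```text
position: [0.5486, 0.0801, 0.2118]
ft_force: [-0.1, 0.3, -3.0]
grip_width: 0.576
clock: 11.3
position: [0.5493, 0.0802, 0.2518]
ee_rot: [0.689, 0.724, 0.001, 0.0]
ft_force: [0.4, 0.1, -3.2]
grip_width: 0.578
grasp_force: 52.6
t 11.3 at [0.5493 0.0802 0.2518] yaw 2.8 shift [213.1  39.    2.2] twist -1.643
```

View pics/side5.png

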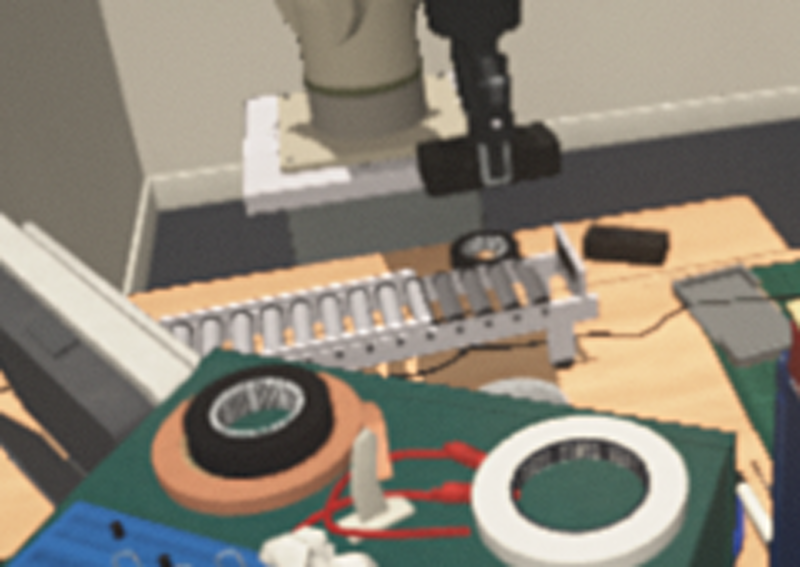

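Held level and centred in the fingers at (490,160), and the lane is empty. I'll carry it towards the tray, turning on the way.

```bash
python3 -m creep '[[[25,5,0],-0.11],[[50,9,0],-0.22],[[75,14,0],-0.33],[[100,18,0],-0.44],[[125,23,0],-0.55]]' >/dev/null; python3 -m creep '[[[0,0,0],-0.11],[[0,0,0],-0.22],[[0,0,0],-0.33],[[0,0,0],-0.44],[[0,0,0],-0.55]]' >/dev/null;python3 -m creep '[[[0,0,0],-0.11],[[0,0,0],-0.22],[[0,0,0],-0.33],[[0,0,0],-0.44],[[0,0,0],-0.54]]' >/dev/null;  python3 -m creep '[[[0,0,0],0],[[0,0,0],0]]'|grep -E 'pos|ft|grip|grasp'
python3 - <<'E'
from h import *
go(.5777,.295,.15,97)
E
```

```text
position: [0.5654, 0.2056, 0.2496]
ft_force: [-0.8, -0.0, -3.1]
grip_width: 0.576
grasp_force: 52.5
t 12.77 at [0.5654 0.2056 0.2496] yaw 96.6 shift [-22.7  87.4  99.5] twist -0.007
```

```bash
python3 -m creep '[[[-6,22,10],0],[[-12,44,20],0],[[-18,66,40],0],[[-24,87,70],0],[[-24,87,100],0]]' >/dev/null; python3 -m creep '[[[0,0,0],0],[[0,0,0],0],[[0,0,0],0]]'|grep -E 'pos|ft'
python3 - <<'E'
from h import *
c=snap('top'); cv2.imwrite('pics/top6.png',cv2.resize(c['pixels'][150:240,200:320,::-1],(780,585),interpolation=cv2.INTER_CUBIC))
go(.579,.295,.084,97)
E
```

```text
position: [0.5803, 0.2942, 0.1524]
ft_force: [1.3, 0.4, -1.7]
t 13.48 at [0.5807 0.2944 0.1531] yaw 96.6 shift [ 1.8  0.7 69.1] twist -0.007
```

View pics/top6.png

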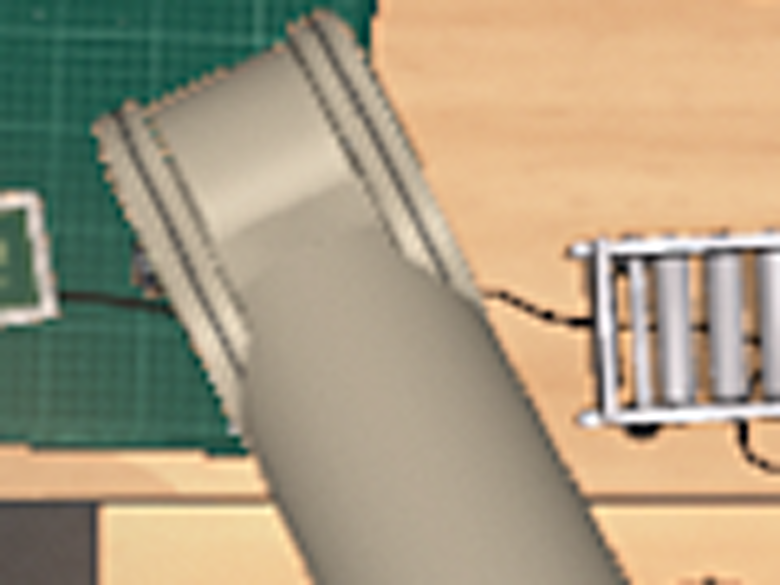

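The arm hides the tray from above, so I'll descend slowly by force.

```bash
python3 -m creep '[[[2,1,15],-0.007],[[2,1,30],-0.007],[[2,1,42],-0.007],[[2,1,52],-0.007],[[2,1,58],-0.007]]' |grep -E 'pos|ft'; python3 -m creep '[[[0,0,2],0],[[0,0,4],0],[[0,0,6],0],[[0,0,7],0],[[0,0,8],0]]'|grep -E 'pos|ft';python3 -m creep '[[[0,0,1],0],[[0,0,2],0],[[0,0,2],0]]'|grep -E 'pos|ft'
```

```text
position: [0.5775, 0.2954, 0.0926]
ft_force: [-0.3, 0.2, -3.1]
position: [0.5776, 0.2959, 0.0853]
ft_force: [0.6, 1.6, -2.8]
position: [0.5776, 0.2959, 0.0842]
ft_force: [-5.2, -2.1, 7.8]
```

Contact came at the expected floor height, so I'll release, rise and look.

```bash
python3 -m creep '[[[0,0,0],0],[[0,0,0],0],[[0,0,0],0],[[0,0,0],0],[[0,0,0],0]]' 1 |grep -E 'pos|ft|gra|wid'; python3 -m creep '[[[0,0,-10],0],[[0,0,-30],0],[[0,0,-60],0],[[0,0,-100],0],[[0,0,-130],0]]' |grep -E 'pos|ft'; python3 -m creep '[[[30,0,-20],0],[[60,0,-40],0],[[90,0,-40],0],[[120,0,-40],0],[[150,0,-40],0]]' |grep -E 'pos|ft'
python3 - <<'E'
from h import *
for n in('top','side'):
    c=snap(n); P=cloud(c); im=c['pixels']; z=P[:,:,2]; g=im.max(2).astype(int)
    if n=='top': a=cv2.resize(im[150:240,200:320,::-1],(600,450))
    else: b=cv2.resize(im[160:260,190:310,::-1],(200,167))
    m=(g<75)&(z>.025)&(z<.055)&(abs(P[:,:,0]-.578)<.09)&(abs(P[:,:,1]-.295)<.08)
    m=cv2.morphologyEx(m.astype(np.uint8),cv2.MORPH_OPEN,np.ones((3,3)))
    cs,_=cv2.findContours(m,0,cv2.CHAIN_APPROX_NONE)
    if cs:
        k=max(cs,key=cv2.contourArea); print(n,cv2.minAreaRect((plane(c,k.reshape(-1,2),.039)[:,:2]*1000).astype(np.float32)),np.median(z[m>0]))
out=np.zeros((450,800,3),np.uint8); out[:,:600]=a; out[:167,600:]=b; cv2.imwrite('pics/end.png',out)
E
```

```text
position: [0.5774, 0.2958, 0.0829]
ft_force: [0.0, 0.1, -0.1]
grip_width: 1.004
grasp_force: 0.0
position: [0.5777, 0.2958, 0.2165]
ft_force: [0.8, 0.2, 0.8]
position: [0.4273, 0.2767, 0.254]
ft_force: [-0.0, 0.8, 0.9]
top ((576.1380004882812, 295.83294677734375), (112.4795150756836, 48.11444854736328), 8.44131088256836) 0.04017899335313513
side ((591.7002563476562, 289.1697692871094), (120.33324432373047, 54.80267333984375), 7.5288896560668945) 0.037760022399404514
```

View pics/end.png

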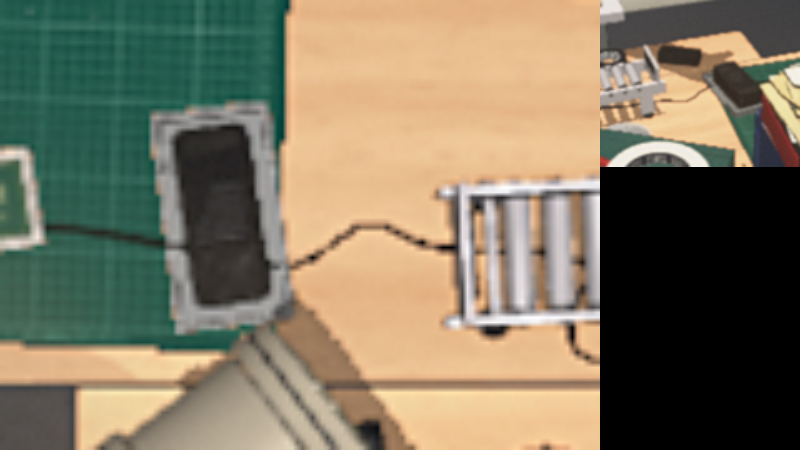

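The brick lies centred between the tray's edges: brick (222,215), tray (222,218), top about 40 mm high and flat. It is within about 2 mm and 2° of the tray's axes.

```bash
python3 -m creep '[[[0,0,0],0],[[0,0,0],0],[[0,0,0],0]]'|grep -E 'clock|ft'; python3 -c "
from workcell import manip
print(manip.hand_in())"
```

```text
clock: 16.17
ft_force: [0.5, 0.5, 1.2]
the job is handed in; nothing more can be done
None
```

I rolled the brick home against the end stop, lifted it off and set it flat in the larger tray, about 2 mm off centre by the top camera. I handed it in at about 16 s; no verdict came back.

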